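# Clamp a circuit board in a spring board holder

## Robot

A 7-joint arm with a two-finger parallel gripper is mounted at the origin on a cart in front of the work surface, level with it; the furniture and walls round the work are solid. World frame = base frame: x ahead of the robot, y to its left, z up, the work surface at z = 0. Lengths are in m, angles in rad, forces in N, time in s.
With the tool pointing down it reaches from about 0.425 to 0.875 m from the base axis. Payload 8.4 kg.
Tool frame: the origin (TCP) lies between the finger pads; the fingertips stand 17 mm ahead of it and the grasp point (between the pads) lies 2 mm behind it; z points along the fingers, y is the line along which they close (so a half turn about z gives the same grasp; the last joint's range is limited). The gripper opens to 85 mm and grips with 20 to 120 N. Pads are 22 mm wide; open, the fingers measure 114 mm over their backs; the gripper's body (76 mm by 85 mm) begins 54 mm behind the grasp point. The pads swing forward as they close: fully open they stand 13 mm farther back than shut.
Start: joints at [1.236, 0.333, 0.04, 1.465, -0.013, 1.343, -0.059], TCP at [0.152, -0.632, 0.209] pointing down, gripper open.
Joint ranges: [-2.58, 2.58], [-0.38, 2.09], [-1.3, 1.39], [0.25, 2.4], [-1.5, 4.64], [0.08, 2.09], [-2.65, 2.65]. Speed limits (rad/s): [2.22, 2.22, 2.79, 2.79, 3.14, 3.14, 3.14].

## Interface

Orientations are given as a unit quaternion [x, y, z, w].
In Python, from workcell import arm gives the robot as it stands.
- The arm moves only by the shell command python3 steer.py 'ROWS' [FORCE]. ROWS is a JSON object whose key "ticks" holds a list of rows, 1 to 10 of them, each of 5 numbers: dx, dy, dz in units of 25 mm, then a turn about the tool's z in units of 0.25 rad, then the finger opening in m; each row is the pose to reach, as a shift and turn from the pose commanded when the command began, along the tool's axes at that moment; what a row does not reach only later rows make up. A row lasts 1/10 s, in which the tool goes at most 0.05 m and 0.15 rad, less where a joint would pass 70% of its speed; a pose out of reach is approached as far as the arm can. The fingers move at their own pace and stop on an object; FORCE is the grip in N (left out, the last holds). Time passes only in rows, so rows that do not move let the fingers close. It prints the time, the measured TCP pose, the force, the opening and the grip force at its end. Input that does not fit is refused with a message, and nothing moves.
- arm.get_state(): the state, without advancing time (a new reading comes with each control period).
- arm.grab_frame(name): name is "scene" or "top" or "wrist"; returns the picture (400x640x3 uint8, blue, green, red); there is no depth.
- arm.get_calibration(name): a dict with "K" (3x3 intrinsics, pixels), "extrinsics" (4x4, takes a point from camera to world coordinates). Camera axes: x right, y down, z forward; pixel columns grow to the right and rows downward; lengths in m; the calibration is good to about 2 mm. A picture is of the moment at which its call begins: read the wrist's pose just before it. get_calibration takes no time and is no camera call; for the wrist camera it gives the pose at the moment of the call.
- arm.finish_job(): hands the job in; it is judged then, once.
The state is a dict: "time": time; "joint_positions": joint angles; "qd": joint speeds; "joint_efforts": joint torques, N m; "ee_pos": TCP position; "tcp_rot": TCP orientation; "ft_force": force on the tool from outside, world axes, zero at the start; "ft_torque": the same for the moment, N m; "width": finger opening in m; "finger_force": force on a finger pad.
Only numpy, scipy, OpenCV 4.12 (cv2) and the standard library are available. Lean on these libraries where they do the work, as an engineer would, in place of code of your own. Each camera call takes 0.05 s, during which the arm holds its last target. There are 200 camera calls.

## Task

Pick up the green driver board by its black heat sink and clamp it for soldering in the spring board holder, component side up: enter one short edge, the board tilted, in a jaw's groove, push that jaw back against its spring, lower the other edge past the second jaw, then let the springs carry the board across so that the two jaws hold it level and centred between them. Be gentle: never press the board on the holder with more than 25 N, and leave the other things on the bench where they are.

Things in the scene. Friction and masses are not known exactly. Their poses are not given: they have to be found in the camera images.
- board: Green circuit board, 70 (its x) x 110 (its y) x 2.5 mm, 0.06 to 0.12 kg, flat on the bench, component side up. Origin: centre of its underside, z up. Capacitors and a blue terminal block up to 13 mm high stand toward the two short edges (y = +-55 mm), whose last 7 mm are bare: these edges go into the jaws, either one in either jaw
- heat_sink (a point): Centre of the top of the black finned heat sink in the middle of the board, 26.5 mm above the board's underside. The heat sink is 30 mm (board x) by 40 mm (board y) by 24 mm high; its two flat long sides, 30 mm apart along x, are the place to grip. Beside them the board is bare or has chips under 2 mm high
- pcb_holder: Spring board holder, fast on the bench: base 110 (x) x 150 (y) x 16 mm, steel rail 270 mm long along y, 28 mm high, two aluminium arms on it (73 mm high, inner faces about 75 mm from the middle), each with a black sprung jaw. Origin: centre of the base's underside; y along the rail to the left, z up. Rail and right arm are screwed tight where the last user left them; only the jaws do
- middle (a point): Point 66 mm above the origin of the holder, on the centre line of the jaws' grooves (same axes). Each jaw is 44 mm long along x and 14 mm high; its V groove faces the other jaw: 4 mm deep, 9 mm high at the mouth, 4 mm at the bottom, lips square, their tops 6.9 mm above the centre line. A jaw slides 13 mm outward on a spring (3 N starts it, 6.9 N near the end), then meets a hard stop
- left_mark (a point): Point fixed on the base's frame, 52.75 mm to +y of middle: about where the bottom of the left jaw's groove is at rest. The rail's setting is not measured: the groove really is up to 10 mm to either side along y, to be found by touch or sight
- right_mark (a point): The same to -y. The right groove is shifted along with the left, and by up to 2 mm more either way, so that the groove bottoms at rest are 103.5 to 107.5 mm apart: with one edge of the 110 mm board at the bottom of a groove, the other edge clears the far lip once that jaw is pushed back 6.5 to 10.5 mm of its 13 mm. The equal springs then centre the board between the jaws
- multimeter: bystander: yellow and black hand multimeter lying on the bench, 160 x 104 x 44 mm, origin under its centre
- side_cutter: bystander: side cutter with red handles, 113 x 126 x 12 mm, origin under its centre
- tweezers: bystander: steel tweezers, 113 mm long, origin under their centre
- dsub_plug: bystander: white and blue plug, 48 x 55 x 12 mm, origin under its centre

How it is judged:
On the way:
1. one edge of the tilted board is pressed into a jaw's groove and pushes that jaw back, the other edge still above the other jaw (angle between board's own z axis and vertical above 0.03 rad and height (world z) of board above 0.055 m and contact force between board and pcb_holder above 3 N), for 0.1 s.
At the end, for the whole second after the job is handed in: the board rests in both jaws' grooves, let go: level within 0.03 rad at groove height (underside 63.3 to 66.3 mm high), component side up, along the rail within 0.06 rad, its middle within 16 mm of the holder's middle along the rail and 15 mm across it, at rest (height (world z) of board between 0.0633 and 0.0663 m and angle between board's own z axis and vertical below 0.03 rad and angle between the y axis of board and the y axis of pcb_holder, either way round below 0.06 rad and x of board in the frame of pcb_holder between -0.015 and 0.015 m and y of board in the frame of pcb_holder between -0.016 and 0.016 m and linear speed of board below 0.01 m/s); the robot touches nothing.
It fails at once if the board presses on the holder with 25 N or more (pushed too hard) (contact force between board and pcb_holder above 25 N).
It fails at once if a bystander is moved more than 30 mm (distance of any of multimeter, side_cutter, tweezers, dsub_plug from where it was at the start of the episode above 0.03 m).
It also fails if it takes over 72 s, if anything falls off the work surface, if the arm or the gripper's body presses on something with over 40 N, if the wrist force passes 120 N, or if a joint passes its speed limit or range.

## Working session

There is one attempt and no reset: what is moved stays moved. The work goes in short steps, Python scripts to look and compute and a shell command to move; the robot and the scene stay as the last step left them, time stands still between calls to the robot, and variables do not carry over. Pictures are saved under pics/ and viewed, at most 10 in all, crops included, and the job is handed in when it is done.

```bash
ls; mkdir -p pics; python3 - <<'E'
from workcell import arm
import cv2
for n in ("scene","top"):
    cv2.imwrite(f"pics/{n}0.png",arm.grab_frame(n))
    c=arm.get_calibration(n);print(n,c["K"],c["extrinsics"])
s=arm.get_state();print(s)
E
```

```text
pics
steer.py
workcell.py
scene [[390.02293769   0.         323.05732873]
 [  0.         390.02293769 200.84120997]
 [  0.           0.           1.        ]] [[-0.73424441 -0.45613348  0.50281944  0.03528721]
 [-0.67888409  0.49197583 -0.54504695  0.55026061]
 [ 0.00123915 -0.7415538  -0.67089226  0.77300178]
 [ 0.          0.          0.          1.        ]]
top [[479.6976481    0.         317.43225335]
 [  0.         479.6976481  197.71007573]
 [  0.           0.           1.        ]] [[-1.10687662e-03 -9.86788455e-01  1.62010247e-01  3.33363403e-01]
 [-9.99880965e-01 -1.40110526e-03 -1.53653205e-02 -1.77434687e-02]
 [ 1.53893143e-02 -1.62007969e-01 -9.86669442e-01  1.39867895e+00]
 [ 0.00000000e+00  0.00000000e+00  0.00000000e+00  1.00000000e+00]]
{'time': 0.1, 'joint_positions': array([ 1.23579455,  0.33377507,  0.03989441,  1.46619001, -0.01338718,
        1.34327104, -0.05848593]), 'qd': array([-0.00086036, -0.0016953 ,  0.00129151, -0.00255854,  0.00099892,
       -0.00108692, -0.0004524 ]), 'joint_efforts': array([ 3.88365181e-03, -6.60018754e+01,  1.37015708e+00, -4.06471753e+01,
        1.69672212e-02,  9.05775261e-03,  1.87629684e-05]), 'ee_pos': array([ 0.15170982, -0.63160086,  0.20834913]), 'tcp_rot': array([ 9.93058600e-01,  1.17618628e-01, -1.35018551e-04, -6.75417978e-04]), 'ft_force': array([0.5795183 , 0.13516182, 0.52849886]), 'ft_torque': array([ 0.04238437, -0.0044808 , -0.07126994]), 'finger_force': 0.0, 'width': 0.08572651770605676}
```
View pics/top0.png

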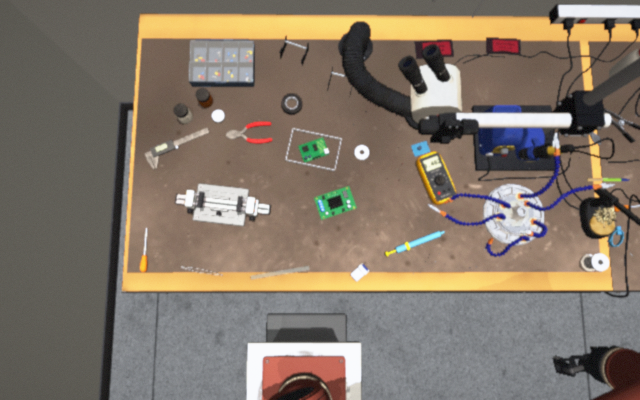

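View pics/scene0.png

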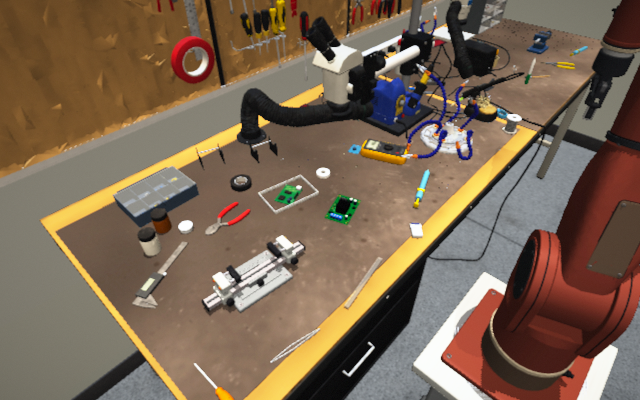

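The top view shows the board near (335,202), heat sink near (336,201), and the holder near (222,204) with its rail running from about (177,198) to (270,210). The bystanders are clear of both. I'll enlarge the board and holder.

```bash
cat > h.py <<'E'
from workcell import arm
import cv2, numpy as np
from scipy.spatial.transform import Rotation as R
def back(name,px,z,c=None):
    c=c or arm.get_calibration(name)
    T=np.array(c["extrinsics"]);d=T[:3,:3]@np.linalg.inv(c["K"])@np.array([*px,1.]);o=T[:3,3]
    return o+d*(z-o[2])/d[2]
def proj(name,p,c=None):
    c=c or arm.get_calibration(name)
    T=np.array(c["extrinsics"]);q=T[:3,:3].T@(np.array(p)-T[:3,3]);u=np.array(c["K"])@q;return u[:2]/u[2]
def crop(im,x,y,w,h,k):
    return cv2.resize(im[y:y+h,x:x+w],None,fx=k,fy=k,interpolation=cv2.INTER_CUBIC)
E
python3 - <<'E'
from h import *
im=cv2.imread("pics/top0.png")
a=crop(im,170,170,110,70,7);b=crop(im,305,175,60,55,5)
cv2.imwrite("pics/c0.png",cv2.vconcat([a[:,:600] if 0 else cv2.resize(a,(770,490))])) 
c=np.zeros((600,800,3),np.uint8);a=crop(im,170,175,105,60,5);c[:300,:525]=a;b=crop(im,305,180,60,50,6)
c[300:600,0:360]=b;cv2.imwrite("pics/c0.png",c)
E
```

View pics/c0.png

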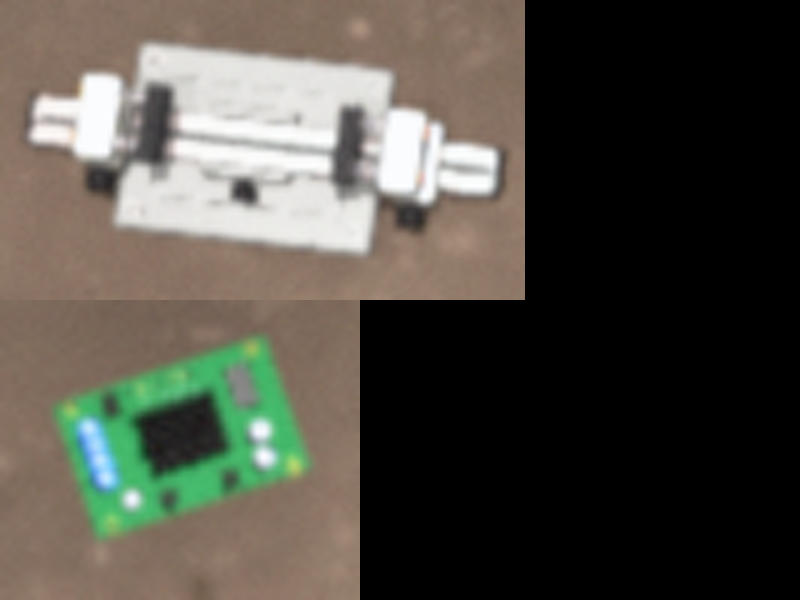

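The crop shows the board corners at crop pixels (55,408), (265,335), (312,466) and (100,538). The holder base corners are at (142,43), (393,70), (366,252) and (114,225). The black jaws' inner edges are at about (170,125) and (335,145).

```bash
python3 - <<'E'
from h import *
f=lambda p,k,ox,oy:((p[0]+.5)/k-.5+ox,(p[1]+.5)/k-.5+oy)
B=[back("top",f((x,y-300),6,305,180),.0025) for x,y in((55,408),(265,335),(312,466),(100,538))]
B=np.array(B);print(B,B.mean(0),[np.linalg.norm(B[i]-B[i-1]) for i in range(4)])
v=(B[0]+B[3]-B[1]-B[2]);print("board long axis yaw of +y(terminal)",np.arctan2(v[1],v[0])-np.pi/2, "hs",back("top",f((182,433-300),6,305,180),.0265))
H=np.array([back("top",f(p,5,170,175),.016) for p in((142,43),(393,70),(366,252),(114,225))])
print(H,H.mean(0),[np.linalg.norm(H[i]-H[i-1]) for i in range(4)])
v=(H[0]+H[3]-H[1]-H[2]);yaw=np.arctan2(v[1],v[0])-np.pi/2;print("holder yaw",yaw)
m=H.mean(0);ax=np.array([-np.sin(yaw),np.cos(yaw),0])
for p in((171,90),(165,160),(336,110),(334,185),(140,90),(363,115)):
    q=back("top",f(p,5,170,175),.073);print(q,(q-m)@ax,(q-m)@np.array([np.cos(yaw),np.sin(yaw),0]))
s=arm.get_state();print(R.from_quat(s["tcp_rot"]).as_matrix())
c=arm.get_calibration("wrist");T=np.eye(4);T[:3,:3]=R.from_quat(s["tcp_rot"]).as_matrix();T[:3,3]=s["ee_pos"];print(c["K"],np.linalg.inv(T)@c["extrinsics"])
E
```

```text
[[ 0.56297817 -0.02862384  0.0025    ]
 [ 0.59968914 -0.13240655  0.0025    ]
 [ 0.53431685 -0.1547291   0.0025    ]
 [ 0.4987034  -0.05059741  0.0025    ]] [ 0.54892189 -0.09158923  0.0025    ] [np.float64(0.06792704982832212), np.float64(0.11008426532844122), np.float64(0.069078453534349), np.float64(0.11005329527629187)]
board long axis yaw of +y(terminal) 0.33476411280665075 hs [ 0.54688635 -0.08975406  0.0265    ]
[[0.60290511 0.30999932 0.016     ]
 [0.587104   0.16314522 0.016     ]
 [0.48024109 0.17632891 0.016     ]
 [0.49582159 0.32192686 0.016     ]] [0.54151794 0.24285008 0.016     ] [np.float64(0.1077457494776911), np.float64(0.1477017347252353), np.float64(0.10767308049614324), np.float64(0.14642921320951469)]
holder yaw -0.10689610879035993
[0.56506397 0.27928978 0.073     ] 0.03874389527752976 0.019523779256844613
[0.52552161 0.28114794 0.073     ] 0.03637256815512726 -0.019991124485774125
[0.55386253 0.18697404 0.073     ] -0.05424002078190399 0.018235682333274286
[0.51158261 0.18698159 0.073     ] -0.05874347220530871 -0.023803712184288544
[0.56503654 0.2965564  0.073     ] 0.05590903055107688 0.017654286297495828
[0.55105189 0.1718493  0.073     ] -0.06957830110999404 0.017054786202655915
[[ 9.72331680e-01  2.33604198e-01 -4.27046139e-04]
 [ 2.33604563e-01 -9.72330804e-01  1.30969787e-03]
 [-1.09279195e-04 -1.37322066e-03 -9.99999051e-01]]
[[339.08661664   0.         316.68065586]
 [  0.         339.08661664 201.97729904]
 [  0.           0.           1.        ]] [[ 9.64531794e-04 -9.61669130e-01 -2.74210785e-01  7.12248950e-02]
 [ 9.99999214e-01  7.08056436e-04  1.03429564e-03  7.87827109e-05]
 [-8.00493477e-04 -2.74211567e-01  9.61669057e-01 -1.65502630e-01]
 [ 0.00000000e+00  0.00000000e+00  0.00000000e+00  1.00000000e+00]]
```

The rows are not in the units I measure in: shifts go in units of 25 mm and turns go in units of 0.25 rad. I convert before sending: 0.05 m is 2, 0.42 m is 16.8, -1.5 rad is -6.

```bash
python3 steer.py '{"ticks":[[2,-1.6,0,-0.6,0.085],[4,-3.2,0,-1.2,0.085],[6,-4.8,0,-1.8,0.085],[7.6,-6.4,0,-2.4,0.085],[9.2,-7.8,0,-3,0.085],[10.8,-9.2,0,-3.6,0.085],[12.4,-10.6,0,-4.2,0.085],[14,-12,0,-4.8,0.085],[15.6,-13.2,0,-5.4,0.085],[16.8,-14.4,0,-6,0.085]]}' 20
cat >> h.py <<'E'
def to(p,yaw=None):
    """delta in tool axes to reach TCP p with tool-x world yaw"""
    s=arm.get_state();M=R.from_quat(s["tcp_rot"]).as_matrix();y0=np.arctan2(M[1,0],M[0,0])
    d=M.T@(np.array(p)-s["ee_pos"]);t=0 if yaw is None else -((yaw-y0+np.pi)%(2*np.pi)-np.pi)
    print("tcp",s["ee_pos"].round(4),"yaw",y0.round(4),"axis",M[:,2].round(4),"delta",d.round(4),"turn",round(t,4),"F",s["ft_force"].round(2),"t",s["time"],"w",round(s["width"],4))
if __name__=="__main__":
    import sys;a=list(map(float,sys.argv[1:]));to(a[:3],a[3] if len(a)>3 else None)
E
python3 h.py .548 -.0908 .2 1.906
```

```text
time: 1.1
ee_pos: [0.4463, -0.2258, 0.2091]
tcp_rot: [0.644, 0.765, -0.0, 0.0]
ft_force: [0.5, -2.1, -0.1]
width: 0.0849
finger_force: 0.0
tcp [ 0.4463 -0.2258  0.2091] yaw 1.7417 axis [ 0.e+00 -2.e-04 -1.e+00] delta [0.1158 0.1231 0.0091] turn -0.1643 F [ 0.53 -2.09 -0.06] t 1.1 w 0.0849
```

```bash
python3 steer.py '{"ticks":[[1.4,1.4,0.4,-0.4,0.085],[2.8,2.8,0.4,-0.656,0.085],[4,4.2,0.4,-0.656,0.085],[4.64,4.92,0.4,-0.656,0.085],[4.64,4.92,0.4,-0.656,0.085],[4.64,4.92,0.4,-0.656,0.085]]}' >/dev/null
python3 - <<'E'
from h import *
to((.548,-.0908,.021),1.906)
c=arm.get_calibration("wrist");im=arm.grab_frame("wrist");cv2.imwrite("pics/w1.png",im)
import pickle;pickle.dump({k:np.array(v) for k,v in c.items() if k in("K","extrinsics")},open("w1.pkl","wb"))
print(proj("wrist",(.548,-.0908,.0265),c))
E
```

```text
tcp [ 0.5476 -0.093   0.1986] yaw 1.9007 axis [-1.1e-03  2.0e-04 -1.0e+00] delta [0.0018 0.0013 0.1776] turn -0.0053 F [-0.23 -1.12  0.52] t 1.7 w 0.0851
[316.35404905 174.43578953]
```

View pics/w1.png

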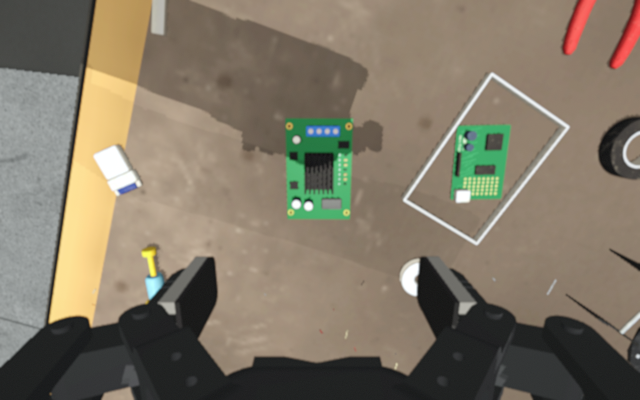

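The wrist view shows the board upright, with corners at about (287,118), (353,118), (350,219) and (288,219). The heat sink is near (319,172). I'll refine this with the green mask.

```bash
python3 - <<'E'
from h import *
import pickle
c=pickle.load(open("w1.pkl","rb"));im=cv2.imread("pics/w1.png")
hsv=cv2.cvtColor(im,cv2.COLOR_BGR2HSV);m=cv2.inRange(hsv,(45,90,40),(85,255,255));m[:, :270]=0;m[:,375:]=0;m[:110]=0;m[235:]=0
pts=np.argwhere(m)[:,::-1]
W=np.array([back("wrist",p,.0025,c)[:2] for p in pts])
r=cv2.minAreaRect((W*1000).astype(np.float32));print(r)
b=cv2.boxPoints(r);print(b)
print([back("wrist",p,.0025,c)[:2].round(4) for p in((287,118),(353,118),(350,219.5),(287,219.5))],back("wrist",(319,171),.0265,c))
E
```

```text
((550.0491333007812, -90.11476135253906), (69.64466094970703, 109.34905242919922), 18.700658798217773)
[[ 499.53522   -49.491558]
 [ 534.59515  -153.0677  ]
 [ 600.56305  -130.73796 ]
 [ 565.5031    -27.16182 ]]
[array([ 0.5014, -0.049 ]), array([ 0.5661, -0.0268]), array([ 0.602 , -0.1317]), array([ 0.535 , -0.1548])] [ 0.54938129 -0.08659947  0.0265    ]
```

```bash
python3 steer.py '{"ticks":[[0.064,0.112,1.6,0,0.065],[0.064,0.112,3.2,0,0.065],[0.064,0.112,4.8,0,0.065],[0.064,0.112,6,0,0.065],[0.064,0.112,6.6,0,0.065],[0.064,0.112,6.88,0,0.065],[0.064,0.112,6.98,0,0.065],[0.064,0.112,6.98,0,0.065],[0.064,0.112,6.98,0,0.065]]}' 20
python3 h.py .5497 -.0906 .022 1.897
```

```text
time: 2.65
ee_pos: [0.551, -0.0908, 0.026]
tcp_rot: [0.582, 0.813, 0.0, 0.001]
ft_force: [0.5, 0.3, 0.5]
width: 0.0649
finger_force: 0.0
tcp [ 0.551  -0.0908  0.026 ] yaw 1.8996 axis [ 2.e-03 -5.e-04 -1.e+00] delta [ 0.0006 -0.0012  0.004 ] turn 0.0026 F [0.48 0.28 0.51] t 2.65 w 0.0649
```

Scaled: 0.004 m is 0.16, -0.001 m is -0.04.

```bash
python3 steer.py '{"ticks":[[0,-0.04,0.16,0,0.065],[0,-0.04,0.16,0,0.065],[0,-0.04,0.16,0,0.02],[0,-0.04,0.16,0,0.02],[0,-0.04,0.16,0,0.02],[0,-0.04,0.16,0,0.02],[0,-0.04,0.16,0,0.02],[0,-0.04,0.16,0,0.02],[0,-0.04,0.16,0,0.02],[0,-0.04,0.16,0,0.02]]}' 40
python3 h.py .5497 -.0906 .022 1.897
```

```text
time: 3.65
ee_pos: [0.5491, -0.0908, 0.0206]
tcp_rot: [0.582, 0.813, 0.0, -0.0]
ft_force: [-0.7, 0.3, -0.0]
width: 0.0201
finger_force: 0.0
tcp [ 0.5491 -0.0908  0.0206] yaw 1.8998 axis [-1.e-04  1.e-04 -1.e+00] delta [ 0.      0.0007 -0.0014] turn 0.0028 F [-0.72  0.29 -0.04] t 3.65 w 0.0201
```

```bash
python3 - <<'E'
from h import *
im=arm.grab_frame("wrist");cv2.imwrite("pics/w2.png",im);to((.5497,-.0906,.022))
E
```

```text
tcp [ 0.5491 -0.0909  0.0206] yaw 1.8998 axis [ 0.e+00  1.e-04 -1.e+00] delta [ 0.0001  0.0006 -0.0014] turn 0 F [-0.47 -0.44  0.11] t 3.7 w 0.0199
```

View pics/w2.png

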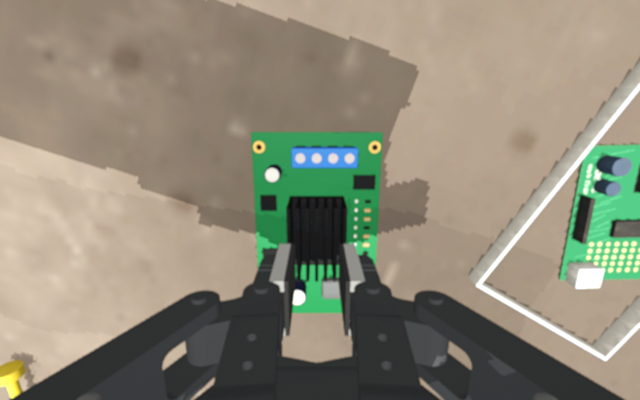

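The pads are 20 mm apart with no contact and the fins show between them, so they may have closed above the sink. I'll check from the side.

```bash
python3 - <<'E'
from h import *
im=arm.grab_frame("scene");p=proj("scene",(.549,-.091,.0206));print(p)
x,y=int(p[0])-50,int(p[1])-50
cv2.imwrite("pics/s2.png",crop(im,x,y,100,75,8));print(x,y)
M=R.from_quat(arm.get_state()["tcp_rot"]).as_matrix()
for d in(.02,0,-.02,-.04): print(d,proj("scene",np.array([.549,-.091,.0206])+M@[0,0,d]).round(1))
E
```

```text
[343.11529765 203.69471426]
293 153
0.02 [342.9 208.8]
0 [343.1 203.7]
-0.02 [343.4 198.5]
-0.04 [343.6 193.1]
```

View pics/s2.png

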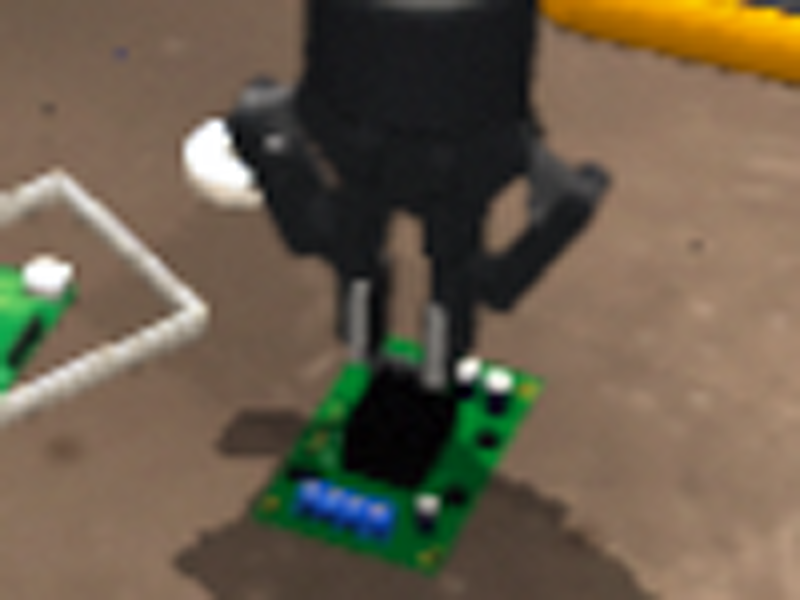

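```bash
python3 - <<'E'
from h import *
def ray(n,px):
    c=arm.get_calibration(n);T=np.array(c["extrinsics"]);d=T[:3,:3]@np.linalg.inv(c["K"])@[*px,1];return T[:3,3],d/np.linalg.norm(d)
s=arm.get_state();M=R.from_quat(s["tcp_rot"]).as_matrix()
def tri(a,b):
    (o,d),(p,e)=ray("wrist",a),ray("scene",b)
    t=np.linalg.lstsq(np.c_[d,-e],p-o,rcond=None)[0];q=(o+d*t[0]+p+e*t[1])/2
    print(q.round(4),"gap",np.linalg.norm(o+d*t[0]-p-e*t[1]).round(4),"tool",(M.T@(q-s["ee_pos"])).round(4))
f=lambda x,y:((x+.5)/8-.5+293,(y+.5)/8-.5+153)
tri((292,246),f(428,388));tri((345,246),f(366,360));tri((318,246),f(397,374))
tri((292,246),f(366,360));tri((345,246),f(428,388))
E
```

```text
[ 0.5379 -0.0892  0.0386] gap 0.0007 tool [ 0.0052 -0.0101 -0.018 ]
[ 0.5593 -0.0792  0.0453] gap 0.0024 tool [ 0.0078  0.0135 -0.0247]
[ 0.5487 -0.0843  0.0417] gap 0.0016 tool [ 0.0063  0.0018 -0.0211]
[ 0.5402 -0.069   0.0677] gap 0.0156 tool [ 0.0236 -0.0014 -0.047 ]
[ 0.5572 -0.0956  0.0214] gap 0.0234 tool [-0.0071  0.0062 -0.0008]
```

Scaled: 0.006 m is 0.24, 0.004 m is 0.16.

```bash
python3 steer.py '{"ticks":[[0,0,0,0,0.06],[0,0,0,0,0.06],[0,0,0.08,0,0.06],[0,0,0.16,0,0.06],[0,0,0.24,0,0.06],[0,0,0.24,0,0.06]]}'; python3 h.py .5497 -.0906 0 1.897
python3 steer.py '{"ticks":[[0,0,0.08,0,0.06],[0,0,0.16,0,0.06],[0,0,0.24,0,0.06],[0,0,0.24,0,0.06]]}'; python3 h.py .5497 -.0906 0 1.897
```

```text
time: 4.35
ee_pos: [0.5488, -0.0908, 0.0142]
tcp_rot: [0.582, 0.813, -0.0, -0.0]
ft_force: [0.3, -0.7, -1.1]
width: 0.06
finger_force: 0.0
tcp [ 0.5488 -0.0908  0.0142] yaw 1.8998 axis [-7.e-04  2.e-04 -1.e+00] delta [-0.0001  0.0009  0.0142] turn 0.0028 F [ 0.3  -0.7  -1.07] t 4.35 w 0.06
time: 4.75
ee_pos: [0.5488, -0.0908, 0.0083]
tcp_rot: [0.582, 0.813, -0.0, -0.0]
ft_force: [0.2, 0.5, 0.7]
width: 0.0603
finger_force: 0.0
tcp [ 0.5488 -0.0908  0.0083] yaw 1.8998 axis [-5.e-04  2.e-04 -1.e+00] delta [-0.0001  0.0009  0.0083] turn 0.0028 F [0.25 0.47 0.71] t 4.75 w 0.0603
```

Scaled: 0.012 m is 0.48, 0.018 m is 0.72.

```bash
python3 steer.py '{"ticks":[[0,0,0.12,0,0.06],[0,0,0.24,0,0.06],[0,0,0.36,0,0.06],[0,0,0.48,0,0.06],[0,0,0.6,0,0.06],[0,0,0.72,0,0.06],[0,0,0.72,0,0.06]]}'; python3 steer.py '{"ticks":[[0,0,0,0,0.02],[0,0,0,0,0.02],[0,0,0,0,0.02],[0,0,0,0,0.02],[0,0,0,0,0.02],[0,0,0,0,0.02],[0,0,0,0,0.02]]}' 60; python3 h.py .5497 -.0906 0 1.897
```

```text
time: 5.45
ee_pos: [0.5488, -0.0908, -0.0099]
tcp_rot: [0.582, 0.813, -0.0, -0.0]
ft_force: [0.2, 0.8, 0.5]
width: 0.0601
finger_force: 0.0
time: 6.15
ee_pos: [0.5495, -0.0909, -0.009]
tcp_rot: [0.582, 0.813, 0.0, 0.0]
ft_force: [-0.1, 0.4, 5.1]
width: 0.0288
finger_force: 60.2
tcp [ 0.5495 -0.0909 -0.009 ] yaw 1.8998 axis [ 8.e-04 -1.e-04 -1.e+00] delta [ 0.0002  0.0003 -0.009 ] turn 0.0028 F [-0.15  0.43  5.09] t 6.15 w 0.0288
```

```bash
python3 steer.py '{"ticks":[[0,0,0,0,0.045],[0,0,0,0,0.045],[0,0,-0.1,0,0.045],[0,0,-0.1,0,0.045],[0,0,-0.1,0,0.02],[0,0,-0.1,0,0.02],[0,0,-0.1,0,0.02],[0,0,-0.1,0,0.02],[0,0,-0.1,0,0.02],[0,0,-0.1,0,0.02]]}' 60; python3 h.py .5497 -.0906 0 1.897
```

```text
time: 7.15
ee_pos: [0.5494, -0.0909, -0.0065]
tcp_rot: [0.582, 0.813, 0.0, 0.0]
ft_force: [-1.2, -1.5, 6.0]
width: 0.0283
finger_force: 59.8
tcp [ 0.5494 -0.0909 -0.0065] yaw 1.8998 axis [ 5.e-04 -1.e-04 -1.e+00] delta [ 0.0001  0.0004 -0.0065] turn 0.0028 F [-1.2  -1.48  5.96] t 7.15 w 0.0283
```

Scaled: -0.25 m is -10, -0.2 m is -8, 0.2 rad is 0.8.

```bash
python3 steer.py '{"ticks":[[0,0,-0.4,0,0.02],[0,0,-1.2,0,0.02],[0,0,-2.8,0,0.02],[0,0,-4.8,0,0.02],[1.6,0,-6.4,0.4,0.02],[3.2,0.6,-8,0.8,0.02],[4.8,1.2,-9.2,1.2,0.02],[6.4,1.8,-10,1.6,0.02],[7.6,2.4,-10.2,1.744,0.02],[7.6,2.4,-10.2,1.744,0.02]]}'
python3 - <<'E'
from h import *
import pickle
to((.54,.12,.25),1.464)
c=arm.get_calibration("wrist");im=arm.grab_frame("wrist");cv2.imwrite("pics/w3.png",im)
pickle.dump({k:np.array(v) for k,v in c.items() if k in("K","extrinsics")},open("w3.pkl","wb"))
print(proj("wrist",(.5415,.2429,.016),c))
E
```

```text
time: 8.15
ee_pos: [0.5441, 0.1165, 0.251]
tcp_rot: [0.741, 0.671, 0.003, -0.0]
ft_force: [0.2, -0.2, -1.5]
width: 0.0282
finger_force: 59.4
tcp [0.5441 0.1165 0.251 ] yaw 1.4723 axis [ 0.0037  0.0037 -1.    ] delta [ 0.0031 -0.0045  0.001 ] turn 0.0083 F [ 0.22 -0.17 -1.47] t 8.15 w 0.0282
[300.81564471  53.1141376 ]
```

View pics/w3.png

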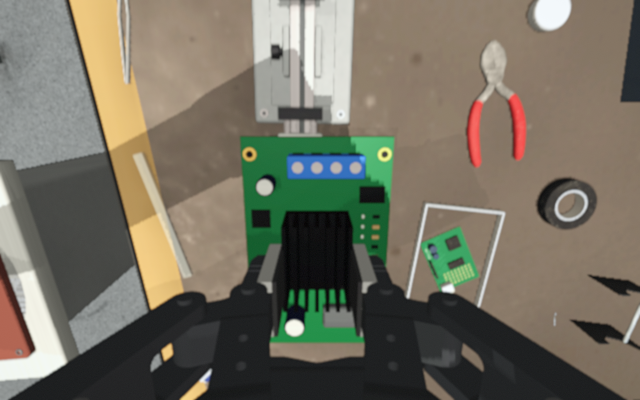

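The held board hides part of the holder. The right jaw is visible with its inner edge at about (278,108) to (322,108), and the base's right corners are at (254,122) and (350,122).

```bash
python3 - <<'E'
from h import *
import pickle
c=pickle.load(open("w3.pkl","rb"));yaw=-.1069
m=np.array([.5415,.2429,0]);ax=np.array([-np.sin(yaw),np.cos(yaw),0]);bx=np.array([np.cos(yaw),np.sin(yaw),0])
for p,z in(((254,122),.016),((351,122),.016),((253,0),.016),((353,0),.016),((278,107.5),.073),((322,107.5),.073),((300,119.5),.073)):
    q=back("wrist",p,z,c);print(p,q.round(4),"x",((q-m)@bx).round(4),"y",((q-m)@ax).round(4))
E
```

```text
(254, 122) [0.4798 0.1753 0.016 ] x -0.0541 y -0.0738
(351, 122) [0.591  0.1644 0.016 ] x 0.0575 y -0.0728
(253, 0) [0.4972 0.2991 0.016 ] x -0.0501 y 0.0511
(353, 0) [0.6018 0.2889 0.016 ] x 0.0551 y 0.0522
(278, 107.5) [0.5155 0.188  0.073 ] x -0.02 y -0.0573
(322, 107.5) [0.5582 0.1839 0.073 ] x 0.0229 y -0.0569
(300, 119.5) [0.5356 0.1746 0.073 ] x 0.0014 y -0.0685
```

```bash
python3 h.py .5409 .2211 .09 1.469
```

```text
tcp [0.5441 0.1125 0.2495] yaw 1.4703 axis [ 0.0017  0.0015 -1.    ] delta [ 0.1074 -0.0143  0.1597] turn 0.0013 F [ 0.98 -0.37 -0.83] t 8.2 w 0.0282
```

```bash
python3 steer.py '{"ticks":[[1.2,-0.16,0,0,0.02],[2.4,-0.32,0,0,0.02],[3.6,-0.48,0.4,0,0.02],[4.28,-0.56,1.2,0,0.02],[4.28,-0.56,2.4,0,0.02],[4.28,-0.56,4,0,0.02],[4.28,-0.56,5.2,0,0.02],[4.28,-0.56,6,0,0.02],[4.28,-0.56,6.4,0,0.02],[4.28,-0.56,6.4,0,0.02]]}'; python3 steer.py '{"ticks":[[0,0,0,0,0.02],[0,0,0,0,0.02]]}' 25;python3 h.py .5409 .2211 .069 1.469
```

```text
time: 9.2
ee_pos: [0.5413, 0.2149, 0.0869]
tcp_rot: [0.744, 0.668, -0.001, -0.0]
ft_force: [0.4, -0.4, -0.1]
width: 0.028
finger_force: 59.4
time: 9.4
ee_pos: [0.5429, 0.2164, 0.0895]
tcp_rot: [0.744, 0.668, 0.001, 0.0]
ft_force: [-0.5, 0.0, 0.2]
width: 0.0282
finger_force: 59.4
tcp [0.5429 0.2164 0.0895] yaw 1.4636 axis [ 2.e-03  6.e-04 -1.e+00] delta [ 0.0044 -0.0025  0.0205] turn -0.0054 F [-0.47  0.01  0.22] t 9.4 w 0.0282
```

```bash
python3 steer.py '{"ticks":[[0.16,-0.1,0.2,0,0.018],[0.16,-0.1,0.4,0,0.018],[0.16,-0.1,0.6,0,0.018],[0.16,-0.1,0.8,0,0.018],[0.16,-0.1,0.8,0,0.018],[0.16,-0.1,0.8,0,0.018]]}' 20;python3 h.py .5409 .2211 .066 1.469
```

```text
time: 10.0
ee_pos: [0.5399, 0.2204, 0.0679]
tcp_rot: [0.744, 0.668, -0.0, -0.0]
ft_force: [0.5, -0.4, -0.9]
width: 0.0284
finger_force: 59.4
tcp [0.5399 0.2204 0.0679] yaw 1.4637 axis [-4.e-04 -0.e+00 -1.e+00] delta [0.0008 0.0009 0.0019] turn -0.0053 F [ 0.48 -0.37 -0.91] t 10.0 w 0.0284
```

```bash
for i in 1 2 3; do :; done; python3 steer.py '{"ticks":[[0.04,0.04,0.04,-0.02,0.018],[0.04,0.04,0.04,-0.02,0.018]]}' 20|grep -E "ee_pos|ft|fing"; python3 steer.py '{"ticks":[[0,0,0.04,0,0.018],[0,0,0.04,0,0.018]]}'|grep -E "ee_pos|ft|fing"; python3 steer.py '{"ticks":[[0,0,0.04,0,0.018],[0,0,0.04,0,0.018]]}'|grep -E "ee_pos|ft|fing"
```

```text
ee_pos: [0.5413, 0.2215, 0.0672]
ft_force: [-0.7, -0.9, -0.7]
finger_force: 59.4
ee_pos: [0.5412, 0.2214, 0.0663]
ft_force: [0.1, 0.1, -0.1]
finger_force: 59.6
ee_pos: [0.5413, 0.2217, 0.0658]
ft_force: [-1.0, 0.8, 5.7]
finger_force: 60.2
```

```bash
python3 steer.py '{"ticks":[[0,0,0.02,0,0.018],[0,0,0.02,0,0.018]]}'|grep -E "ee_pos|ft|fing"; python3 steer.py '{"ticks":[[0,0,0,0,0.0287],[0,0,0,0,0.0287]]}' 20|grep -E "ee_pos|ft|fing|wid"
```

```text
ee_pos: [0.5413, 0.2218, 0.0656]
ft_force: [-2.7, -0.3, 8.6]
finger_force: 60.4
ee_pos: [0.5413, 0.2218, 0.0655]
ft_force: [-2.0, 0.6, 7.2]
width: 0.0285
finger_force: 40.1
```

```bash
python3 steer.py '{"ticks":[[0,0,0,0,0.029],[0,0,0,0,0.029]]}' 20|grep -E "ee_pos|ft|fing|wid"; python3 steer.py '{"ticks":[[0,0,0,0,0.018],[0,0,0,0,0.018]]}' 20|grep -E "ee_pos|ft|fing|wid"
```

```text
ee_pos: [0.5414, 0.2217, 0.0655]
ft_force: [-2.2, 0.7, 7.4]
width: 0.0294
finger_force: 31.1
ee_pos: [0.5413, 0.2217, 0.0655]
ft_force: [-1.4, 0.4, 6.9]
width: 0.0291
finger_force: 31.1
```

```bash
for k in 1; do python3 steer.py '{"ticks":[[0,0,0.028,0,0.018],[0,0,0.028,0,0.018]]}' 20|grep -E "ee_pos|ft|fing"; python3 steer.py '{"ticks":[[0,0,0.028,0,0.018],[0,0,0.028,0,0.018]]}' 20|grep -E "ee_pos|ft|fing"; done
```

```text
ee_pos: [0.5414, 0.2222, 0.0649]
ft_force: [-2.0, 0.9, 6.8]
finger_force: 31.2
ee_pos: [0.5415, 0.2225, 0.0643]
ft_force: [-1.9, 2.5, 8.2]
finger_force: 31.3
```

The rows are not in the units I measure in: shifts go in units of 25 mm and turns go in units of 0.25 rad. I convert before sending: 0.0014 m is 0.056, 0.0007 m is 0.028.

```bash
python3 steer.py '{"ticks":[[0,0,0.028,0,0.018],[0,0,0.056,0,0.018]]}' 20|grep -E "ee_pos|ft|fing"; python3 steer.py '{"ticks":[[0,0,0.028,0,0.018],[0,0,0.056,0,0.018],[0,0,0.056,0,0.018]]}' 20|grep -E "ee_pos|ft|fing"
python3 - <<'E'
from h import *
im=arm.grab_frame("scene");p=proj("scene",(.543,.235,.07));x,y=int(p[0])-50,int(p[1])-45;print(x,y)
a=crop(im,x,y,100,75,6);w=arm.grab_frame("wrist")
c=np.zeros((600,800,3),np.uint8);c[:450,:600]=a;cv2.imwrite("pics/s3.png",c[:450,:600]);cv2.imwrite("pics/w4.png",w);to((.5422,.233,.065),1.469)
E
```

```text
ee_pos: [0.5416, 0.2231, 0.0632]
ft_force: [-1.1, 3.6, 9.3]
finger_force: 31.6
ee_pos: [0.5416, 0.2232, 0.0617]
ft_force: [-1.0, 4.3, 7.3]
finger_force: 31.8
203 214
tcp [0.5416 0.2232 0.0617] yaw 1.4698 axis [ 0.002   0.0022 -1.    ] delta [ 0.0099 -0.0004 -0.0032] turn 0.0008 F [-0.66  3.62  7.82] t 12.4 w 0.0286
```

View pics/s3.png

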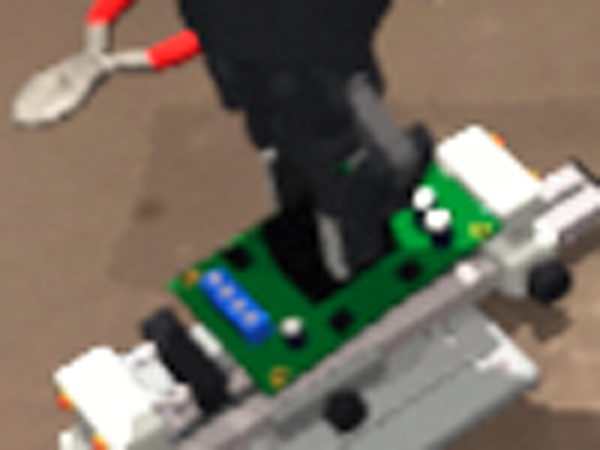

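The board is tilted: its terminal edge is down between the jaws at crop (170–290, 280–390), and the other edge rides on the right jaw near (480,230). Next I raise it a little and slide left into the groove.

Scaled: -0.0028 m is -0.112, -0.0015 m is -0.06.

```bash
python3 steer.py '{"ticks":[[0,0,-0.06,0,0.018],[0,0,-0.112,0,0.018],[0,0,-0.112,0,0.018]]}' 20|grep -E "ee_pos|ft|fing"; python3 steer.py '{"ticks":[[0.06,0,0,0,0.018],[0.12,0,0,0,0.018],[0.16,0,0,0,0.018],[0.16,0,0,0,0.018]]}' 20|grep -E "ee_pos|ft|fing"; python3 steer.py '{"ticks":[[0.04,0,0,0,0.018],[0.08,0,0,0,0.018],[0.08,0,0,0,0.018]]}' 20|grep -E "ee_pos|ft|fing"
```

```text
ee_pos: [0.541, 0.2209, 0.0631]
ft_force: [-0.3, -0.6, -1.0]
finger_force: 30.8
ee_pos: [0.5414, 0.2256, 0.0631]
ft_force: [-0.3, -0.2, -0.7]
finger_force: 30.8
ee_pos: [0.5416, 0.2275, 0.0632]
ft_force: [-1.0, -0.3, -0.0]
finger_force: 30.8
```

Scaled: 0.002 m is 0.08, 0.001 m is 0.04.

```bash
python3 steer.py '{"ticks":[[0.04,0,0,0,0.018],[0.08,0,0,0,0.018],[0.08,0,0,0,0.018]]}' 20|grep -E "ee_pos|ft|fing"; python3 steer.py '{"ticks":[[0.04,0,0,0,0.018],[0.08,0,0,0,0.018],[0.08,0,0,0,0.018]]}' 20|grep -E "ee_pos|ft|fing"; python3 steer.py '{"ticks":[[0.04,0,0,0,0.018],[0.08,0,0,0,0.018],[0.08,0,0,0,0.018]]}' 20|grep -E "ee_pos|ft|fing"
```

```text
ee_pos: [0.5419, 0.2295, 0.0633]
ft_force: [-0.5, 0.0, -0.7]
finger_force: 30.8
ee_pos: [0.5421, 0.2315, 0.0633]
ft_force: [0.2, -0.0, -0.3]
finger_force: 30.8
ee_pos: [0.5423, 0.2335, 0.0633]
ft_force: [-0.0, 0.6, -1.4]
finger_force: 30.8
```

```bash
python3 steer.py '{"ticks":[[0.02,0,0,0,0.018],[0.04,0,0,0,0.018],[0.04,0,0,0,0.018]]}' 20|grep -E "ee_pos|ft|fing"; python3 steer.py '{"ticks":[[0.02,0,0,0,0.018],[0.04,0,0,0,0.018],[0.04,0,0,0,0.018]]}' 20|grep -E "ee_pos|ft|fing"; python3 steer.py '{"ticks":[[0.02,0,0,0,0.018],[0.04,0,0,0,0.018],[0.04,0,0,0,0.018]]}' 20|grep -E "ee_pos|ft|fing"
```

```text
ee_pos: [0.5424, 0.2344, 0.0632]
ft_force: [-0.3, 0.6, -0.7]
finger_force: 30.8
ee_pos: [0.5424, 0.2347, 0.0632]
ft_force: [-1.5, -3.1, -0.0]
finger_force: 31.0
ee_pos: [0.5426, 0.236, 0.0632]
ft_force: [-0.4, -3.8, -0.3]
finger_force: 31.0
```

Scaled: 0.002 m is 0.08, 0.001 m is 0.04.

```bash
python3 steer.py '{"ticks":[[0.04,0,0,0,0.018],[0.08,0,0,0,0.018],[0.08,0,0,0,0.018]]}' 20|grep -E "ee_pos|ft|fing"; python3 steer.py '{"ticks":[[0.04,0,0,0,0.018],[0.08,0,0,0,0.018],[0.08,0,0,0,0.018]]}' 20|grep -E "ee_pos|ft|fing"; python3 steer.py '{"ticks":[[0.04,0,0,0,0.018],[0.08,0,0,0,0.018],[0.08,0,0,0,0.018]]}' 20|grep -E "ee_pos|ft|fing"; python3 steer.py '{"ticks":[[0.04,0,0,0,0.018],[0.06,0,0,0,0.018],[0.06,0,0,0,0.018]]}' 20|grep -E "ee_pos|ft|fing"
python3 - <<'E'
from h import *
im=arm.grab_frame("scene");x,y=203,214
a=crop(im,x,y,100,75,6);w=arm.grab_frame("wrist")
cv2.imwrite("pics/s4.png",np.vstack([a,np.zeros((0,600,3),np.uint8)]));cv2.imwrite("pics/w5.png",w)
c=np.zeros((600,800,3),np.uint8);c[:338,:450]=cv2.resize(a,(450,338));c[338:,:420]=cv2.resize(w,(420,262));b=crop(w,210,90,200,130,3)
c2=np.hstack([cv2.resize(a,(400,300)),cv2.resize(w,(400,250))[:250] if 0 else cv2.resize(w,(400,300))]);cv2.imwrite("pics/v4.png",cv2.resize(np.vstack([c2,np.zeros((1,800,3),np.uint8)]),(800,301)))
E
```

```text
ee_pos: [0.5428, 0.2382, 0.0632]
ft_force: [-1.0, -4.2, -0.3]
finger_force: 31.0
ee_pos: [0.543, 0.2403, 0.0632]
ft_force: [0.4, -4.6, -0.1]
finger_force: 31.0
ee_pos: [0.5432, 0.2421, 0.0632]
ft_force: [-0.2, -5.2, 0.0]
finger_force: 31.0
ee_pos: [0.5434, 0.2434, 0.0632]
ft_force: [-0.6, -5.3, 0.8]
finger_force: 31.0
```

View pics/v4.png

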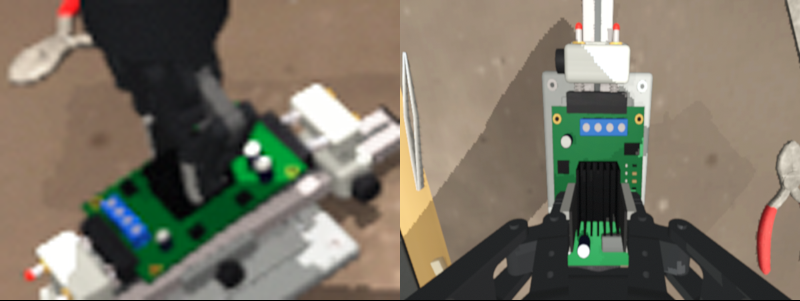

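The board's left edge is in the left jaw, which is pushed back. In the scene half, the right edge at about (300,150) is just above and inside the black right jaw at (285,130). Now I lower it.

Scaled: 0.001 m is 0.04, 0.0005 m is 0.02.

```bash
python3 steer.py '{"ticks":[[0.04,0,0.02,0,0.018],[0.04,0,0.04,0,0.018]]}' 20|grep -E "ee_pos|ft|fing"; python3 steer.py '{"ticks":[[0,0,0.02,0,0.018],[0,0,0.04,0,0.018],[0,0,0.04,0,0.018]]}' 20|grep -E "ee_pos|ft|fing"; python3 steer.py '{"ticks":[[0,0,0.02,0,0.018],[0,0,0.04,0,0.018],[0,0,0.04,0,0.018]]}' 20|grep -E "ee_pos|ft|fing"
```

```text
ee_pos: [0.5436, 0.2444, 0.0622]
ft_force: [-0.3, -5.3, 1.1]
finger_force: 31.1
ee_pos: [0.5436, 0.2444, 0.0615]
ft_force: [-1.0, -7.0, 3.7]
finger_force: 31.4
ee_pos: [0.5437, 0.2447, 0.0609]
ft_force: [-2.6, -5.8, 6.5]
finger_force: 31.7
```

```bash
python3 -c "
from h import *
s=arm.get_state();print(s['ft_torque'],s['ft_force'])"; python3 steer.py '{"ticks":[[0,0,0.02,0,0.018],[0,0,0.032,0,0.018],[0,0,0.032,0,0.018]]}' 20|grep -E "ee_pos|ft|fing";python3 -c "
from h import *
s=arm.get_state();print(s['ft_torque'],s['ft_force'])"
```

```text
[-1.07552283  0.49373281  0.00522475] [-2.58244647 -5.82374579  6.51082277]
ee_pos: [0.5438, 0.2449, 0.0602]
ft_force: [-3.4, -6.0, 7.1]
finger_force: 31.8
[-1.09158087  0.53025422 -0.02816601] [-3.40880869 -5.96857819  7.09659534]
```

```bash
python3 steer.py '{"ticks":[[0,0,0.02,0,0.018],[0,0,0.032,0,0.018],[0,0,0.032,0,0.018]]}' 20|grep -E "ee_pos|ft|fing"; python3 steer.py '{"ticks":[[0,0,0.02,0,0.018],[0,0,0.032,0,0.018],[0,0,0.032,0,0.018]]}' 20|grep -E "ee_pos|ft|fing";python3 -c "
from h import *
s=arm.get_state();print(s['ft_torque'],s['ft_force'])"
```

```text
ee_pos: [0.5438, 0.2448, 0.0594]
ft_force: [-2.3, -6.0, 7.4]
finger_force: 31.8
ee_pos: [0.5438, 0.2448, 0.0586]
ft_force: [-2.6, -6.5, 7.0]
finger_force: 31.9
[-1.09019818  0.52082734  0.02379679] [-2.57787756 -6.47209708  7.03272079]
```

Scaled: 0.0008 m is 0.032, 0.0005 m is 0.02.

```bash
python3 steer.py '{"ticks":[[0,0,0.02,0,0.018],[0,0,0.032,0,0.018],[0,0,0.032,0,0.018]]}' 20|grep -E "ee_pos|ft|fing"; python3 steer.py '{"ticks":[[-0.06,0,0,0,0.018],[-0.12,0,0,0,0.018],[-0.12,0,0,0,0.018]]}' 20|grep -E "ee_pos|ft|fing"; python3 steer.py '{"ticks":[[-0.04,0,0,0,0.018],[-0.08,0,0,0,0.018],[-0.08,0,0,0,0.018]]}' 20|grep -E "ee_pos|ft|fing";python3 steer.py '{"ticks":[[-0.04,0,0,0,0.018],[-0.06,0,0,0,0.018],[-0.06,0,0,0,0.018]]}' 20|grep -E "ee_pos|ft|fing"
```

```text
ee_pos: [0.5438, 0.2447, 0.0578]
ft_force: [-1.9, -6.7, 6.4]
finger_force: 32.0
ee_pos: [0.5435, 0.2418, 0.0578]
ft_force: [-2.8, -6.1, 6.5]
finger_force: 31.9
ee_pos: [0.5433, 0.2402, 0.0576]
ft_force: [-1.3, -4.4, 5.4]
finger_force: 31.8
ee_pos: [0.543, 0.2387, 0.0572]
ft_force: [-0.7, -1.7, 3.5]
finger_force: 31.6
```

Scaled: -0.001 m is -0.04.

```bash
python3 steer.py '{"ticks":[[-0.04,0,0,0,0.018],[-0.04,0,0,0,0.018]]}' 20|grep -E "ee_pos|ft|fing";python3 steer.py '{"ticks":[[-0.04,0,0,0,0.018],[-0.04,0,0,0,0.018]]}' 20|grep -E "ee_pos|ft|fing"
python3 - <<'E'
from h import *
im=arm.grab_frame("scene");w=arm.grab_frame("wrist");a=crop(im,203,214,100,75,6);cv2.imwrite("pics/s5.png",a)
s=arm.get_state();print(s["ft_torque"],s["ft_force"])
E
```

```text
ee_pos: [0.5429, 0.2377, 0.0573]
ft_force: [-0.3, -0.4, 4.3]
finger_force: 31.7
ee_pos: [0.5427, 0.2365, 0.0572]
ft_force: [-0.0, -0.4, 3.8]
finger_force: 31.7
[ 0.25141865 -0.21487988 -0.02721649] [ 1.34222804 -0.75379385  4.43326379]
```

Scaled: -0.15 m is -6, -0.12 m is -4.8.

```bash
python3 steer.py '{"ticks":[[0,0,0,0,0.0295],[0,0,0,0,0.031],[0,0,0,0,0.034],[0,0,0,0,0.04],[0,0,0,0,0.05],[0,0,0,0,0.055],[0,0,0,0,0.055]]}' 20; python3 steer.py '{"ticks":[[0,0,-0.2,0,0.055],[0,0,-0.8,0,0.055],[0,0,-1.6,0,0.055],[0,0,-3.2,0,0.055],[0,0,-4.8,0,0.055],[0,0,-6,0,0.055],[0,0,-6,0,0.055],[0,0,-6,0,0.055]]}'|grep ft
python3 - <<'E'
from h import *
w=arm.grab_frame("wrist");im=arm.grab_frame("scene");a=cv2.resize(crop(im,203,214,100,75,6),(440,330));b=crop(w,220,60,200,185,2);b=cv2.resize(b,(357,330))
cv2.imwrite("pics/v5.png",np.hstack([a,b]));to((0,0,0))
E
```

```text
time: 20.6
ee_pos: [0.5425, 0.2362, 0.057]
tcp_rot: [0.742, 0.67, -0.0, -0.0]
ft_force: [0.2, 0.1, 0.0]
width: 0.0547
finger_force: 0.0
ft_force: [0.1, -0.1, -1.2]
tcp [0.5421 0.2359 0.2065] yaw 1.4688 axis [-9.e-04 -5.e-04 -1.e+00] delta [-0.2898 -0.5151  0.2071] turn 0 F [-0.75 -0.38 -0.39] t 21.5 w 0.0548
```

View pics/v5.png

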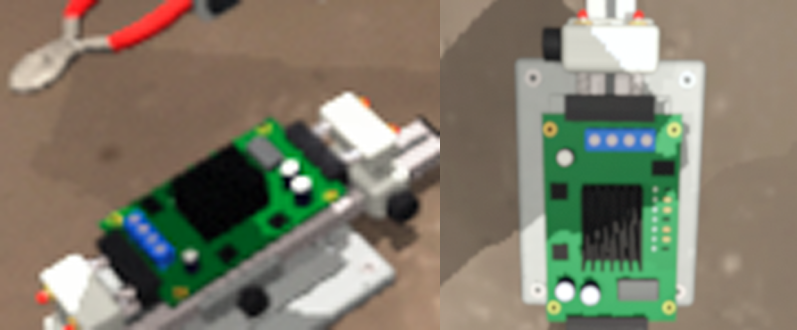

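The board sits between both jaws, with the terminal block at the left jaw and the edges running along the rail. I'll check level and seating numerically using the mounting holes.

```bash
python3 - <<'E'
from h import *
import pickle
def holes(im,box):
    x0,y0,x1,y1=box;hsv=cv2.cvtColor(im,cv2.COLOR_BGR2HSV)
    m=np.zeros(im.shape[:2],np.uint8);m[y0:y1,x0:x1]=cv2.inRange(hsv,(15,90,110),(36,255,255))[y0:y1,x0:x1]
    n,l,s,c=cv2.connectedComponentsWithStats(m)
    return [(c[i].round(2).tolist(),int(s[i,4])) for i in range(1,n) if s[i,4]>=4]
c1=pickle.load(open("w1.pkl","rb"))
h1=holes(cv2.imread("pics/w1.png"),(280,110,360,228));print("w1",h1)
th=.3264;ctr=np.array([.55004,-.09011])
for h,_ in h1:
    q=back("wrist",h,.0025,c1)[:2]-ctr;print((np.array([[np.cos(th),np.sin(th)],[-np.sin(th),np.cos(th)]])@q*1000).round(1))
c=arm.get_calibration("wrist");w=arm.grab_frame("wrist");cv2.imwrite("pics/w6.png",w)
pickle.dump({k:np.array(v) for k,v in c.items() if k in("K","extrinsics")},open("w6.pkl","wb"))
h6=holes(w,(270,110,370,250));print("w6",h6)
ax=np.array([-np.sin(-.102),np.cos(-.102)]);bx=np.array([ax[1],-ax[0]])
o=np.array([.5434,.2442])
for h,_ in h6:
    q=back("wrist",h,.0673,c)[:2]-o;print(h,((q@bx)*1000).round(1),((q@ax)*1000).round(1))
for col in (295,315,335,): print(col,[tuple(int(v) for v in w[r,col]) for r in list(range(108,132,1))])
for col in (290,320,): print(col,[(r,*[int(v) for v in w[r,col]]) for r in list(range(228,246,1))])
E
```

```text
w1 [([288.66, 125.66], 47), ([348.5, 126.0], 44), ([290.14, 211.81], 21), ([346.04, 212.09], 23)]
[-31.3  46.8]
[31.1 46.7]
[-31.3 -47.4]
[ 31.2 -47.4]
w6 [([282.45, 131.04], 56), ([352.57, 131.29], 28), ([284.37, 231.63], 30), ([349.81, 231.72], 32)]
[282.45, 131.04] -29.1 39.5
[352.57, 131.29] 32.8 39.3
[284.37, 231.63] -29.7 -55.2
[349.81, 231.72] 33.0 -55.2
295 [(163, 169, 168), (161, 167, 166), (146, 152, 151), (114, 118, 117), (74, 75, 75), (60, 60, 61), (61, 61, 62), (61, 61, 62), (60, 59, 61), (58, 57, 58), (56, 55, 56), (55, 55, 56), (55, 55, 55), (55, 55, 56), (57, 56, 57), (54, 54, 56), (55, 54, 57), (55, 57, 56), (58, 76, 53), (65, 104, 48), (68, 120, 43), (71, 126, 43), (71, 125, 42), (70, 125, 42)]
315 [(96, 100, 98), (95, 99, 97), (89, 92, 90), (74, 77, 75), (57, 59, 58), (57, 60, 59), (60, 62, 62), (59, 60, 61), (56, 56, 57), (58, 58, 59), (60, 60, 61), (59, 60, 61), (59, 60, 59), (58, 59, 59), (56, 57, 57), (55, 55, 55), (54, 54, 56), (56, 54, 55), (56, 70, 53), (62, 100, 48), (68, 121, 45), (67, 120, 40), (97, 105, 38), (151, 97, 44)]
335 [(143, 149, 151), (147, 153
[... 364 characters left out ...]
180, 99), (230, 105, 178, 64), (231, 106, 179, 66), (232, 108, 179, 69), (233, 106, 178, 65), (234, 107, 179, 66), (235, 103, 175, 62), (236, 100, 171, 62), (237, 101, 171, 62), (238, 99, 169, 66), (239, 94, 153, 76), (240, 83, 122, 88), (241, 76, 94, 96), (242, 76, 88, 100), (243, 77, 90, 102), (244, 79, 92, 104), (245, 75, 88, 99)]
320 [(228, 111, 177, 79), (229, 110, 181, 72), (230, 110, 182, 72), (231, 109, 182, 71), (232, 109, 181, 70), (233, 110, 181, 72), (234, 110, 182, 72), (235, 104, 177, 66), (236, 87, 152, 53), (237, 62, 103, 49), (238, 66, 71, 68), (239, 78, 77, 82), (240, 83, 82, 86), (241, 82, 82, 86), (242, 82, 83, 86), (243, 84, 85, 87), (244, 84, 85, 88), (245, 82, 82, 85)]
```

```bash
python3 - <<'E'
from h import *
import pickle
c=pickle.load(open("w6.pkl","rb"));w=cv2.imread("pics/w6.png").astype(int)
ax=np.array([-np.sin(-.102),np.cos(-.102)]);o=np.array([.5434,.2442])
Y=lambda p,z:((back("wrist",p,z,c)[:2]-o)@ax*1000).round(1)
g=w[:,:,1]-w[:,:,2]   # green minus red
def edge(col,r0,r1,rise):
    v=g[r0:r1,col].astype(float);h=(v.min()+v.max())/2;s=v>h
    i=np.argmax(s) if rise else len(s)-1-np.argmax(s[::-1])
    j=i-1 if rise else i
    return r0+j+(h-v[j])/(v[j+1]-v[j])
for col in (280,284,288,298,310,320,330,340,346,350):
    a=edge(col,112,131,True) if True else 0; b=edge(col,232,248,False)
    print(col,round(a,2),"L board",Y((col,a),.0673),"lip",Y((col,a),.0729),"|",round(b,2),"R board",Y((col,b),.0673),"lip",Y((col,b),.0729))
# PnP on the four holes
obj=np.array([[-31.25,47.05,0],[31.25,47.05,0],[-31.25,-47.05,0],[31.25,-47.05,0]])
def tilt(pts,c):
    _,r,t=cv2.solvePnP(obj,np.array(pts),np.array(c["K"]),None)
    T=np.array(c["extrinsics"]);M=T[:3,:3]@cv2.Rodrigues(r)[0];print("normal",M[:,2].round(3),"pos",(T[:3,:3]@t[:,0]/1000+T[:3,3]).round(4),"y dir",M[:,1].round(3))
tilt([(288.66,125.66),(348.5,126),(290.14,211.81),(346.04,212.09)],pickle.load(open("w1.pkl","rb")))
tilt([(282.45,131.04),(352.57,131.29),(284.37,231.63),(349.81,231.72)],c)
E
```

```text
280 122.12 L board 47.2 lip 47.4 | 238.56 R board -62.3 lip -60.0
284 122.08 L board 47.2 lip 47.5 | 239.57 R board -63.3 lip -61.0
288 122.59 L board 46.8 lip 47.0 | 239.62 R board -63.4 lip -61.1
298 126.68 L board 43.3 lip 43.6 | 236.31 R board -59.9 lip -57.7
310 126.39 L board 43.5 lip 43.9 | 236.37 R board -60.0 lip -57.8
320 126.74 L board 43.2 lip 43.6 | 237.02 R board -60.6 lip -58.4
330 126.74 L board 43.2 lip 43.6 | 236.53 R board -60.1 lip -57.9
340 126.97 L board 43.1 lip 43.4 | 239.34 R board -63.0 lip -60.7
346 122.76 L board 46.7 lip 46.9 | 239.27 R board -62.9 lip -60.6
350 123.36 L board 46.2 lip 46.4 | 239.36 R board -63.0 lip -60.7
normal [-0.003  0.006  1.   ] pos [ 0.5501 -0.0905  0.0021] y dir [-0.321  0.947 -0.007]
normal [0.013 0.042 0.999] pos [0.5444 0.2362 0.0662] y dir [ 0.104  0.994 -0.043]
```

```bash
cat > vp.py <<'E'
from h import *
import pickle
def run(im,c,rows,cl,cr,tag):
    im=im.astype(float);g=im[:,:,1]-im[:,:,2]
    L=[]
    for cx,sgn in((cl,1),(cr,-1)):
        P=[]
        for r in rows:
            v=g[r,cx-8:cx+9];lo=np.median(v[:4] if sgn>0 else v[-4:]);hi=np.median(v[-5:] if sgn>0 else v[:5]);h=(lo+hi)/2
            if hi-lo<25: continue
            s=(v>h);j=np.argmax(s)-1 if sgn>0 else len(s)-1-np.argmax(s[::-1])
            if 0<=j<16: P.append((cx-8+j+(h-v[j])/(v[j+1]-v[j]),r))
        P=np.array(P)
        for _ in range(4):
            k=np.polyfit(P[:,1],P[:,0],1);e=np.abs(P[:,0]-np.polyval(k,P[:,1]));P=P[e<max(.25,2*np.median(e))]
        L.append(k);print(tag,len(P),k.round(4),"rms",e.std().round(3))
    r=(L[1][1]-L[0][1])/(L[0][0]-L[1][0]);u=np.polyval(L[0],r)
    d=np.array(c["extrinsics"])[:3,:3]@np.linalg.inv(c["K"])@[u,r,1];d/=np.linalg.norm(d)
    w=[np.polyval(L[1],q)-np.polyval(L[0],q) for q in(rows[0],rows[-1])]
    print(tag,"dir",d.round(4),"widths",np.round(w,2))
run(cv2.imread("pics/w1.png"),pickle.load(open("w1.pkl","rb")),range(122,216),288,351,"w1")
run(cv2.imread("pics/w6.png"),pickle.load(open("w6.pkl","rb")),range(128,234),280,354,"w6")
E
python3 vp.py
```

```text
w1 43 [1.790000e-02 2.829272e+02] rms 0.049
w1 50 [-3.050000e-02  3.561573e+02] rms 0.073
w1 dir [ 0.3201 -0.9471  0.0238] widths [67.32 62.82]
w6 41 [2.650000e-02 2.750103e+02] rms 0.054
w6 42 [-3.200000e-02  3.604351e+02] rms 0.061
w6 dir [-0.1031 -0.9946  0.0152] widths [77.93 71.79]
```

```bash
cat > snap.py <<'E'
from h import *
import pickle,sys
for i in range(2):
    c=arm.get_calibration("wrist");w=arm.grab_frame("wrist");n=f"pics/n{sys.argv[1]}{i}"
    cv2.imwrite(n+".png",w);pickle.dump({k:np.array(v) for k,v in c.items() if k in("K","extrinsics")},open(n+".pkl","wb"))
to((0,0,0));print(proj("wrist",(.5444,.2362,.0673),c))
E
python3 steer.py '{"ticks":[[-1.2,0,0.4,0,0.055],[-2.4,0,1.2,0,0.055],[-3.2,0,1.6,0,0.055],[-3.2,0,1.6,0,0.055],[-3.2,0,1.6,0,0.055],[-3.2,0,1.6,0,0.055]]}' >/dev/null; python3 snap.py a
python3 steer.py '{"ticks":[[0,1.2,0,0,0.055],[0,2.4,0,0,0.055],[0,2.4,0,0,0.055],[0,2.4,0,0,0.055],[0,2.4,0,0,0.055]]}' >/dev/null; python3 snap.py b
python3 steer.py '{"ticks":[[1.2,0,0,0,0.055],[2.8,0,-0.8,0,0.055],[4,0,-1.6,0,0.055],[4,0,-1.6,0,0.055],[4,0,-1.6,0,0.055],[4,0,-1.6,0,0.055]]}' >/dev/null; python3 snap.py c
python3 - <<'E'
from h import *
import pickle
from scipy.optimize import least_squares
obj=np.array([[-31.25,47.05,0],[31.25,47.05,0],[-31.25,-47.05,0],[31.25,-47.05,0]])/1000
V=[]
for n in("n"+a+b for a in "abc" for b in "01"):
    c=pickle.load(open(f"pics/{n}.pkl","rb"));hsv=cv2.cvtColor(cv2.imread(f"pics/{n}.png"),cv2.COLOR_BGR2HSV)
    m=cv2.inRange(hsv,(15,90,70),(36,255,255));k,l,s,ce=cv2.connectedComponentsWithStats(m)
    Mb=R.from_euler("z",-.102).as_matrix()
    for j,o in enumerate(obj):
        p=proj("wrist",Mb@o+[.5444,.2362,.0673],c);d=[np.linalg.norm(ce[i]-p) if 6<s[i,4]<150 else 99 for i in range(1,k)]
        i=int(np.argmin(d))+1
        if d[i-1]<7: V.append((n,c,j,ce[i],s[i,4]));print(n,j,(ce[i]-p).round(2),s[i,4])
def res(x,full=False):
    Mb=R.from_rotvec(x[:3]).as_matrix()
    return np.concatenate([proj("wrist",Mb@obj[j]+x[3:6],c)-q for n,c,j,q,a in V])
r=least_squares(res,[0,0,-.102,.5444,.2362,.0673],loss="soft_l1",f_scale=.5);M=R.from_rotvec(r.x[:3]).as_matrix()
print("normal",M[:,2].round(4),"yaw",np.arctan2(-M[0,1],M[1,1]).round(4),"pos",r.x[3:].round(4),"rms",np.sqrt((res(r.x)**2).mean()))
E
```

```text
tcp [0.5344 0.158  0.1674] yaw 1.4704 axis [ 3.e-04  7.e-04 -1.e+00] delta [-0.2109 -0.516   0.1671] turn 0 F [-0.11  0.03  0.93] t 22.25 w 0.0549
[317.22319589  92.96312448]
tcp [0.5935 0.1512 0.1673] yaw 1.4699 axis [ 2.e-04 -1.e-04 -1.e+00] delta [-0.2102 -0.5753  0.1672] turn 0 F [ 0.07  0.52 -0.65] t 22.85 w 0.0549
[237.5807086  91.8184326]
tcp [0.6043 0.2483 0.2064] yaw 1.467 axis [-7.0e-04 -1.2e-03 -1.0e+00] delta [-0.3094 -0.5752  0.2071] turn 0 F [ 0.19 -0.84 -1.06] t 23.55 w 0.0547
[252.59776917 202.93739336]
na0 0 [ 0.22 -0.54] 62
na0 1 [-0.49 -0.05] 61
na0 2 [-0.4 -0.4] 70
na0 3 [-0.29  0.04] 51
na1 0 [ 0.29 -0.67] 64
na1 1 [-0.49 -0.34] 62
na1 2 [-0.29 -0.43] 70
na1 3 [-0.57  0.27] 50
nb0 0 [ 0.37 -0.51] 73
nb0 1 [-0.48 -0.28] 61
nb0 2 [-0.67 -0.15] 68
nb0 3 [-1.09 -0.1 ] 71
nb1 0 [ 0.41 -0.38] 72
nb1 1 [-0.47 -0.11] 60
nb1 2 [-0.67 -0.24] 68
nb1 3 [-1.18 -0.03] 69
nc0 0 [ 0.18 -0.36] 54
nc0 1 [-0.43 -0.28] 54
nc0 2 [-0.72  0.67] 31
nc0 3 [-0.7   0.59] 29
nc1 0 [ 0.3  -0.25] 54
nc1 1 [-0.27 -0.16] 54
nc1 2 [-0.62  0.46] 32
nc1 3 [-0.62  0.44] 29
normal [-0.0113  0.0208  0.9997] yaw -0.1048 pos [0.5441 0.2365 0.0677] rms 0.2378706985450084
```

```bash
python3 -c "
from workcell import arm
print(arm.finish_job())"
```

```text
the job is handed in; nothing more can be done
None
```

The board is clamped in both jaws, component side up, and the job is handed in; the hand-in gave no verdict. I measured it about 0.02 rad off level (limit 0.03, good to roughly ±0.01), underside near 65 mm high, and about 8 mm along the rail and 2 mm across from the holder's middle; the gripper is clear.

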